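Index the condiment carousel and take the lid off the square jar

TASK

On the pastry counter, turn the carousel (its upright post is there for that) until the square jar comes to the serving mark and the carousel clicks into its stop. Then, with the jar staying braced in its well, twist its tight lid anticlockwise until it comes free, lift it off and finish still holding the lid level a few centimetres above the open jar, centred over it. Leave the round jars in their wells and do not disturb the other things on the counter.

Things in the scene. Friction and masses are not known exactly. Their poses are not given: they have to be found in the camera images.
- foot: fixed round dark steel foot of the carousel, 250 mm across. Origin: on the table (z = 0) on the carousel's vertical axis. Its -x axis points to the serving mark: a tongue with an upright steel block (16 x 22 mm, 45 mm high) 178 mm from the axis, on the robot's side. The carousel's spring stop (about 1 N m) clicks in when a well is at the mark; it centres the plate by itself from within 3 degrees
- carousel: round wooden plate, 300 mm across, 12 mm thick, top 34 mm above the table, turning all round about its axis, with 0.15 N m friction. Three square wells of wooden fence (inside 60 mm, outside 70 mm, 14 mm high) 120 degrees apart, centres 85 mm from the axis; hub 40 mm across, 18 mm high. Origin on the axis at the plate's underside; its -x axis points to the square jar's well
- post (a point): centre of the round wooden grip (20 mm thick, 40 mm long) on top of the upright post at the plate's rim, 132 mm from the axis, by which the carousel is turned. The point lies 148 mm above the table, the grip's top 162 mm, 42 mm higher than the lids. The post stands 60 degrees clockwise (seen from above) of the square jar's well
- well (a point): centre of the floor of the square jar's well on the carousel (34 mm above the table). It starts 35 to 80 degrees anticlockwise, seen from above, of the serving place, so a clockwise turn of the carousel is the short way
- serve (a point): the serving place: fixed point 85 mm from the axis towards the mark, at plate height, where the well's centre is when the carousel is in its detent at the mark
- jar: square amber glass jar, 58 x 58 mm, 62 mm tall to its flat shoulder, loose in its well with 1 mm play all round; the well keeps it from turning. Round neck 41 mm across, up to 80 mm above the jar's underside, with a spring seal in the mouth and three lugs. About 0.4 kg. Origin: centre of its underside
- lid: square jar's brass twist-off lid, 58 mm across (60 over ribs), 19 mm tall, 40 g. Origin: centre of its lower rim, z up; closed, 4.5 mm above the jar's shoulder, lid top 120 mm above the table. Turns anticlockwise from above (0.2 to 0.4 N m), not climbing; free after 45 to 50 degrees, then pushed up 1 mm by the seal (15 N), blocked at about 70; 15 mm of lift clears the neck
- round_jar_a: bystander: round white jar with lid, 56 mm across, 85 mm tall, standing loose in another well; origin at its underside
- round_jar_b: bystander: round green glass jar with lid, 56 mm across, 70 mm tall, standing loose in the third well; origin at its underside
- bowl: bystander on the table: white ceramic bowl, 110 mm across, 50 mm high; origin at its underside
- plates: bystander on the table: white ceramic plate, 150 mm across, 28 mm high; origin at its underside
- server: bystander on the table: spatula lying flat; origin at its underside
- syrup: bystander on the table: amber glass bottle with black cap, 60 mm across, 170 mm tall; origin at its underside
- tumbler: bystander on the table: small steel cup, 68 mm across, 80 mm high; origin at its underside
Things that resemble listed ones, but are neither listed nor needed, are in the scene too. Of the things that look like the lid, the smallest one is meant.

How it is judged:
By the outcome, as a careful person would: the job done as asked, in the order asked, and still so for the second after the job is handed in, while the arm keeps its last pose, push and grip.
It also fails if it takes over 48 s, if anything falls off the work surface, if the arm or the gripper's body presses on something with over 40 N, if the wrist force passes 120 N, or if a joint passes its speed limit or range.

ROBOT

A 6-joint arm with a two-finger parallel gripper is mounted at the origin on the work surface. World frame = base frame: x ahead of the robot, y to its left, z up, the work surface at z = 0. Lengths are in m, angles in rad, forces in N, time in s.
With the tool pointing down it reaches from about 0.4 to 0.825 m from the base axis. Payload 7 kg.
Tool frame: the origin (TCP) lies at the very end of the fingers, on their centre line; the grasp point (between the pads) lies 19 mm behind it; z points along the fingers, y is the line along which they close (so a half turn about z gives the same grasp; the last joint's range is limited). The gripper opens to 88 mm and grips with 3 to 60 N. Pads are 19 mm wide; open, the fingers measure 130 mm over their backs; the gripper's body (78 mm by 193 mm) begins 47 mm behind the grasp point.
Start: joints at [1.506, 0.359, 0.012, 0, -1.224, -0.288], TCP at [0.233, 0.633, 0.227] pointing down, gripper open.
Joint ranges: [-3.07, 3.07], [-1.43, 2.12], [-1.02, 1.25], [-3.03, 1.67], [-3.05, -0], [-3.03, 3.03]. Speed limits (rad/s): [2.39, 2.39, 3.01, 3.14, 3.14, 3.14].

INTERFACE

Orientations are given as a unit quaternion [x, y, z, w].
In Python, from workcell import * gives the robot as it stands.
- The arm moves only by the tool step_arm, never from a script. Its argument "motion" is a list of rows, each a list of 3 entries, a list of its own where there are three numbers: the turn, a rotation vector about the tool's x, y, z in degrees, then the shift along the tool's x, y, z in m, then the finger opening in m, from 0 to 0.0876. A call has 1 to 5 rows; each row shifts and turns the commanded pose from where the row before left it, along the tool's axes as they then stand; what a row does not reach is not made up. A row lasts 1/8 s, in which the tool goes at most 62.5 mm and 10.7 degrees, less where a joint would pass 70% of its speed; a pose out of reach is approached as far as the arm can. A call with a gripper value outside its range is refused whole. The fingers move at their own pace and stop on an object; "force" is the grip in N (left out, the last holds). Time passes only in rows, so rows that do not move let the fingers close. It gives the time, the measured TCP pose, the force, the opening and the grip force at its end, in the units of the state.
- get_obs(): the state, without advancing time (a new reading comes with each control period).
- get_image(name): name is "side" or "top" or "wrist"; returns a dict with "pixels" (384x512x3 uint8, blue, green, red), "range_z" (384x512 float32, m along the optical axis (not along the pixel's ray), 0 where there is no reading), "fx", "fy", "cx", "cy" (pixels), "cam_to_world" (4x4, takes a point from camera to world coordinates). Camera axes: x right, y down, z forward; pixel columns grow to the right and rows downward; lengths in m; the calibration is good to about 2 mm. The wrist camera is an equidistant fisheye: a pixel r from the principal point sees the ray r / f radians off the axis. A picture is of the moment at which its call begins.
- close_job(): hands the job in; it is judged then, once.
The state is a dict: "t": time; "joint_positions": joint angles; "dq": joint speeds; "joint_efforts": joint torques, N m; "eef_pos": TCP position; "ee_rot": TCP orientation; "force": force on the tool from outside, world axes, zero at the start; "wrist_torque": the same for the moment, N m; "gripper_width": finger opening in m; "grasp_force": force on a finger pad.
Only numpy, scipy, OpenCV 4.12 (cv2) and the standard library are available. Lean on these libraries where they do the work, as an engineer would, in place of code of your own. Each camera call takes 0.05 s, during which the arm holds its last target. There are 200 camera calls.

## Working session

There is one attempt and no reset: what is moved stays moved. The work goes in short steps, Python scripts to look and compute and a tool call to move; the robot and the scene stay as the last step left them, time stands still between calls to the robot, and variables do not carry over. Pictures are saved under pics/ and viewed, at most 10 in all, crops included, and the job is handed in when it is done.

Besides the shell and the picture viewer there is one more tool, called after "Call:" as name(argument=value, ...), one argument or row to a line, values as JSON. step_arm: Moves the arm, as the interface text tells. Its arguments: {"type":"object","properties":{"motion":{"type":"array"},"force":{"type":"number"}},"required":["motion"]}

```bash
mkdir -p pics
cat > h.py <<'E'
from workcell import *
import numpy as np, cv2
from scipy.spatial.transform import Rotation as R
def snap(n,f):
    im=get_image(n); cv2.imwrite(f'pics/{f}.png',im['pixels']); np.savez(f'pics/{f}.npz',**im); return im
def cloud(im):
    z=im['range_z']; v,u=np.mgrid[:z.shape[0],:z.shape[1]]
    p=np.stack([(u-im['cx'])/im['fx']*z,(v-im['cy'])/im['fy']*z,z],-1)
    T=np.array(im['cam_to_world']); return p@T[:3,:3].T+T[:3,3]
E
python3 - <<'E'
from h import *
a=snap('top','top0'); b=snap('side','side0')
cv2.imwrite('pics/both.png',cv2.resize(np.vstack([a['pixels'],b['pixels']]),None,fx=.78,fy=.78))
cv2.imwrite('pics/topbig.png',cv2.resize(a['pixels'],(800,600)))
o=get_obs();print(o)
print(np.array(a['cam_to_world']).round(3),a['fx'],a['cx'],a['cy']);print(np.array(b['cam_to_world']).round(3))
E
```

```text
{'t': 0.1, 'joint_positions': array([ 1.50609433e+00,  3.59322794e-01,  1.11715872e-02, -2.89164926e-04,
       -1.22406900e+00, -2.88107403e-01]), 'dq': array([-0.00085942, -0.00024226,  0.0013358 ,  0.00058579, -0.00022372,
       -0.00163101]), 'joint_efforts': array([-1.09176755e-03, -5.84167671e+01,  2.93749416e+01,  7.01537266e+00,
        1.00962451e-02, -4.99862654e-05]), 'eef_pos': array([0.23311457, 0.6330281 , 0.22572417]), 'ee_rot': array([ 9.84472098e-01, -1.75539631e-01, -5.57357525e-05,  7.22656655e-04]), 'force': array([ 0.21106914, -0.6867844 , -0.46756889]), 'wrist_torque': array([-0.01050319, -0.00660538, -0.00381406]), 'grasp_force': 0.0, 'gripper_width': 0.08804508534916586}
[[-0.024 -0.993  0.119  0.319]
 [-1.     0.024 -0.006 -0.005]
 [ 0.003 -0.119 -0.993  1.485]
 [ 0.     0.     0.     1.   ]] 401.0768686026507 247.14180295398467 193.2220510768528
[[ 0.787 -0.317  0.53  -0.13 ]
 [-0.617 -0.368  0.696 -0.824]
 [-0.025 -0.874 -0.485  0.695]
 [ 0.     0.     0.     1.   ]]
```

View pics/both.png

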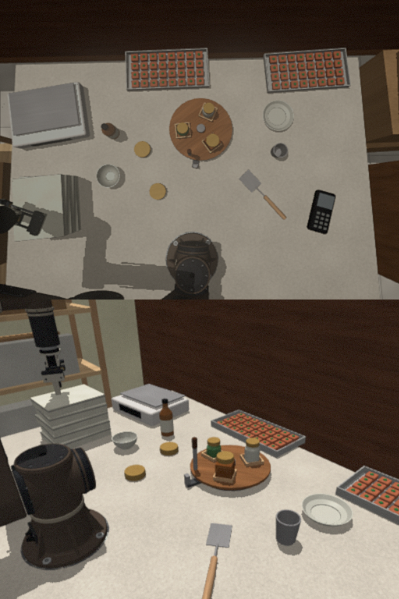

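The top view shows the carousel around (256,165) at full resolution, with three lidded jars on it. The tongue and mark lie near (250,205). In the side view the amber square jar is nearest the camera, around (288,600-384·…).

Run:
```python
from h import *
a=dict(np.load('pics/top0.npz')); b=dict(np.load('pics/side0.npz'))
A=cv2.resize(a['pixels'][115:225,205:310],None,fx=4,fy=4,interpolation=cv2.INTER_CUBIC)
B=cv2.resize(b['pixels'][165:255,220:360],None,fx=2.8,fy=2.8,interpolation=cv2.INTER_CUBIC)
c=np.zeros((max(A.shape[0],B.shape[0]),A.shape[1]+B.shape[1],3),np.uint8)
c[:A.shape[0],:A.shape[1]]=A;c[:B.shape[0],A.shape[1]:]=B
cv2.imwrite('pics/crop.png',c[:600,:820])
P=cloud(a); Q=cloud(b)
for n,X,im in(('top',P,a),('side',Q,b)):
    z=X[...,2]; d=np.hypot(X[...,0]-.61,X[...,1]+.02)
    for lo,hi in((.028,.04),(.112,.125),(.098,.11),(.125,.14),(.14,.17)):
        m=((z>lo)&(z<hi)&(d<.22)).astype(np.uint8)
        k,l,s,ce=cv2.connectedComponentsWithStats(m)
        for i in range(1,k):
            if s[i,4]>8: q=X[l==i]; print(n,lo,s[i,4],q.mean(0).round(4),((q.min(0)+q.max(0))/2).round(4),np.ptp(q,axis=0).round(3),im['pixels'][l==i].mean(0).round(),ce[i].round())
```

```text
top 0.028 3516 [ 0.5954 -0.0531  0.0329] [ 0.5968 -0.0534  0.034 ] [0.296 0.295 0.012] [ 55.  79. 110.] [257. 166.]
top 0.028 11 [ 0.6817 -0.1227  0.0331] [ 0.6796 -0.122   0.0338] [0.027 0.009 0.008] [52. 70. 90.] [275. 142.]
top 0.028 19 [ 0.6695 -0.0615  0.0333] [ 0.6712 -0.0622  0.0338] [0.03  0.015 0.01 ] [58. 77. 98.] [259. 146.]
top 0.028 17 [ 0.6477 -0.1027  0.0328] [ 0.6502 -0.1028  0.0337] [0.02  0.023 0.01 ] [52. 72. 92.] [270. 151.]
top 0.028 20 [0.5681 0.052  0.0344] [0.5723 0.0501 0.0343] [0.022 0.021 0.011] [ 60.  84. 110.] [229. 173.]
top 0.112 152 [ 0.6739 -0.0901  0.1171] [ 0.6741 -0.0895  0.118 ] [0.047 0.046 0.011] [ 62. 103. 126.] [268. 138.]
top 0.112 214 [ 0.5275 -0.1026  0.1182] [ 0.5271 -0.1036  0.1186] [0.055 0.055 0.013] [ 64. 106. 131.] [273. 180.]
top 0.098 145 [0.5905 0.0307 0.1031] [0.5909 0.0313 0.1039] [0.047 0.046 0.012] [ 65. 108. 132.] [234. 164.]
top 0.14 31 [0.4776 0.0016 0.1592] [0.4776 0.0019 0.1581] [0.017 0.017 0.013] [43. 57. 76.] [243. 193.]
side 0.028 11 [ 0.8113 -0.0175  0.0292] [ 0.8172 -0.0163  0.0296] [0.023 0.029 0.003] [107. 120. 149
[... 668 characters left out ...]
.011] [ 68. 122. 154.] [288. 200.]
side 0.098 132 [0.5883 0.0269 0.1035] [0.5914 0.0289 0.1032] [0.05  0.053 0.01 ] [ 81. 132. 162.] [273. 180.]
side 0.098 58 [ 0.6618 -0.1019  0.1041] [ 0.6668 -0.096   0.1041] [0.036 0.039 0.012] [57. 77. 88.] [323. 188.]
side 0.098 24 [ 0.4765 -0.0028  0.1037] [ 0.4764 -0.0022  0.104 ] [0.018 0.011 0.012] [83. 86. 88.] [249. 196.]
side 0.098 69 [ 0.5142 -0.1182  0.1056] [ 0.5228 -0.1089  0.1041] [0.047 0.048 0.012] [34. 63. 81.] [288. 208.]
side 0.125 34 [ 0.4751 -0.0046  0.1325] [ 0.4773 -0.0033  0.1328] [0.018 0.014 0.014] [29. 36. 48.] [249. 188.]
side 0.14 67 [ 0.4762 -0.0029  0.1538] [0.4779 0.0005 0.1524] [0.02  0.021 0.025] [48. 59. 73.] [249. 180.]
```

View pics/crop.png

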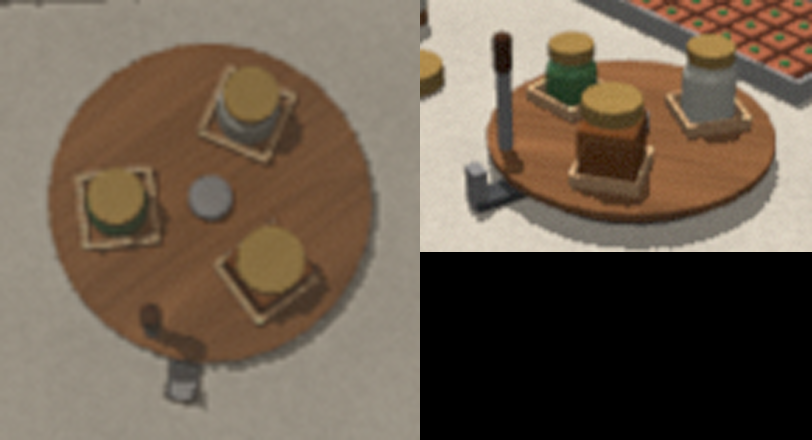

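The crops show the square amber jar at the lower right of the plate, the post beside the mark at lower left, and the mark block at about (183,380) in the crop. From the clouds, the axis is (0.597,-0.054), the post (0.4775,0.001) and the square lid (0.528,-0.104). That gives about 44° of clockwise turn. I'm moving above the post now.

Call:
step_arm(
  motion=[
    [[0,0,0],[0.037,0.042,0],0.0876],
    [[0,0,0],[0.037,0.042,0],0.0876],
    [[0,0,0],[0.037,0.042,0],0.0876],
    [[0,0,0],[0.037,0.042,0],0.0876],
    [[0,0,0],[0.037,0.042,0],0.0876],
  ],
)

```text
t: 0.72
eef_pos: [0.3345, 0.3705, 0.2263]
ee_rot: [0.985, -0.175, -0.0, 0.0]
force: [1.5, 0.6, 0.4]
gripper_width: 0.0874
grasp_force: 0.0
```

Call:
step_arm(
  motion=[
    [[0,0,0],[0.037,0.042,0],0.0876],
    [[0,0,0],[0.037,0.042,0],0.0876],
    [[0,0,0],[0.037,0.042,0],0.0876],
    [[0,0,0],[0.037,0.042,0],0.06],
    [[0,0,0],[0.037,0.042,0],0.06],
  ],
)

```text
t: 1.35
eef_pos: [0.4355, 0.1097, 0.2267]
ee_rot: [0.985, -0.175, 0.0, -0.0]
force: [1.3, 0.3, -0.0]
gripper_width: 0.0732
grasp_force: 0.0
```

Run:
```python
from h import *
o=get_obs();p=o['eef_pos'];r=R.from_quat(o['ee_rot'])
print(p,r.as_matrix().round(4))
X=np.vstack([cloud(dict(np.load(f'pics/{n}0.npz'))).reshape(-1,3) for n in('top','side')])
for c,n in(((.42,-.027),'block'),):
    q=X[(np.hypot(X[:,0]-c[0],X[:,1]-c[1])<.03)&(X[:,2]>.037)&(X[:,2]<.05)]
    m=(q.min(0)+q.max(0))/2;print(n,len(q),m,q.mean(0),np.degrees(np.arctan2(m[1]+.054,m[0]-.597)))
print(r.inv().apply(np.array([.4775,.001,.137])-p))
```

```text
[0.43548037 0.10966004 0.22665321] [[ 9.386e-01 -3.451e-01  2.000e-04]
 [-3.451e-01 -9.386e-01  3.000e-04]
 [ 1.000e-04 -4.000e-04 -1.000e+00]]
block 70 [ 0.4228706  -0.02461577  0.04338871] [ 0.42209367 -0.02543877  0.04374512] 170.42161241657794
[0.0769264  0.08751342 0.08963305]
```

Call:
step_arm(
  motion=[
    [[0,0,0],[0.038,0.044,0],0.06],
    [[0,0,0],[0.039,0.0435,0],0.06],
    [[0,0,4.5],[0,0,0],0.06],
    [[0,0,0],[0,0,0.045],0.06],
    [[0,0,0],[0,0,0.048],0.06],
  ],
)

```text
t: 1.98
eef_pos: [0.4776, 0.0024, 0.1329]
ee_rot: [0.977, -0.215, 0.001, -0.001]
force: [0.3, 0.9, -0.5]
gripper_width: 0.0599
grasp_force: 0.0
```

Call:
step_arm(
  motion=[
    [[0,0,0],[0,0,0],0.06],
    [[0,0,0],[0,0,0],0.015],
    [[0,0,0],[0,0,0],0.015],
    [[0,0,0],[0,0,0],0.015],
    [[0,0,0],[0,0,0],0.015],
  ],
  force=20,
)

```text
t: 2.6
eef_pos: [0.4777, 0.0029, 0.1343]
ee_rot: [0.977, -0.214, 0.001, -0.0]
force: [-0.8, 0.2, 0.2]
gripper_width: 0.0257
grasp_force: 0.0
```

Run:
```python
from h import *
o=get_obs();print(o['eef_pos'],o['gripper_width'],o['grasp_force'],o['force'])
cv2.imwrite('pics/s1.png',cv2.resize(snap('side','side1')['pixels'][120:270,180:380],None,fx=3,fy=3))
```

```text
[0.47765308 0.00288528 0.13426858] 0.025739761405264943 0.0 [-0.79516319  0.24992796  0.24789468]
```

View pics/s1.png

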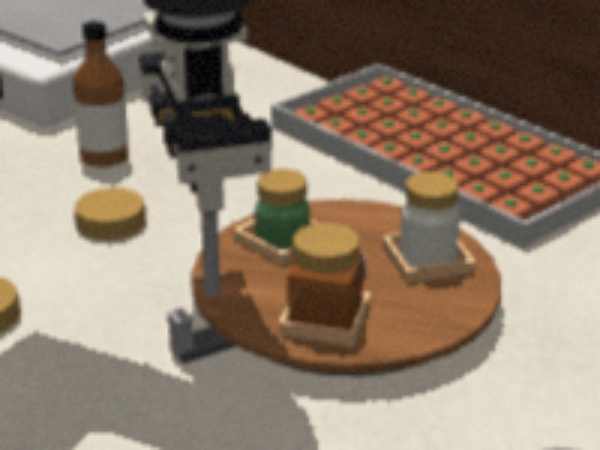

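The fingers straddle the post grip at about (210,190) in the crop, and nothing else has been touched. I'll finish closing and start the arc.

Call:
step_arm(
  motion=[
    [[0,0,0],[0,0,0],0.015],
    [[0,0,0],[0,0,0],0.015],
    [[0,0,3],[0.0002,-0.0069,0],0.015],
    [[0,0,5],[0.0005,-0.0115,0],0.015],
    [[0,0,5],[0.0005,-0.0115,0],0.015],
  ],
)

```text
t: 3.28
eef_pos: [0.4932, 0.0284, 0.134]
ee_rot: [0.946, -0.324, 0.0, -0.0]
force: [-0.3, -2.9, 4.0]
gripper_width: 0.0193
grasp_force: 20.0
```

```bash
cat > arc.py <<'E'
from h import *
o=get_obs();p=o['eef_pos'];m=R.from_quat(o['ee_rot']).as_matrix()
d=p[:2]-[.597,-.054];print(p,o['gripper_width'],o['grasp_force'],o['force'].round(1),'r',np.hypot(*d),'ang',np.degrees(np.arctan2(d[1],d[0])),'yaw',np.degrees(np.arctan2(m[1,0],m[0,0])))
E
python3 arc.py
```

```text
[0.49323413 0.02839505 0.13398431] 0.019347829089459853 19.99834656715393 [-0.3 -2.9  4. ] r 0.1325001885217994 ang 141.54874698127327 yaw -37.86405826142648
```

Call:
step_arm(
  motion=[
    [[0,0,5],[0.0005,-0.0115,0],0.015],
    [[0,0,5],[0.0005,-0.0115,0],0.015],
    [[0,0,5],[0.0005,-0.0115,0],0.015],
    [[0,0,5],[0.0005,-0.0115,0],0.015],
    [[0,0,5],[0.0005,-0.0115,0],0.015],
  ],
)

```text
t: 3.9
eef_pos: [0.537, 0.0648, 0.1339]
ee_rot: [0.853, -0.521, 0.0, 0.0]
force: [-14.0, -8.7, 14.6]
gripper_width: 0.0198
grasp_force: 20.0
```

Call:
step_arm(
  motion=[
    [[0,0,3],[0.0002,-0.0069,0],0.015],
    [[0,0,1.5],[0,-0.0034,0],0.015],
    [[0,0,0],[0,0,0],0.015],
    [[0,0,0],[0,0,0],0.015],
  ],
)

```text
t: 4.4
eef_pos: [0.5466, 0.069, 0.1338]
ee_rot: [0.833, -0.553, 0.0, -0.0]
force: [2.5, -3.2, 2.6]
gripper_width: 0.0194
grasp_force: 20.0
```

```bash
python3 arc.py
python3 - <<'E'
from h import *
cv2.imwrite('pics/s2.png',cv2.resize(snap('side','side2')['pixels'][120:270,180:380],None,fx=3,fy=3))
X=cloud(dict(np.load('pics/side2.npz')));z=X[...,2]
m=((z>.116)&(z<.125)&(np.hypot(X[...,0]-.513,X[...,1]+.041)<.035))
q=X[m];c=(q.min(0)+q.max(0))/2;print(len(q),c,np.ptp(q,axis=0),np.degrees(np.arctan2(c[1]+.054,c[0]-.597)))
E
```

```text
[0.54664614 0.06896618 0.13377205] 0.01944578853834239 20.00183880329132 [ 2.5 -3.2  2.6] r 0.13287660639467366 ang 112.26878301600901 yaw -67.20530919927215
189 [ 0.51457576 -0.04476312  0.11947266] [0.05894504 0.06106504 0.00647577] 173.60581895421592
```

View pics/s2.png

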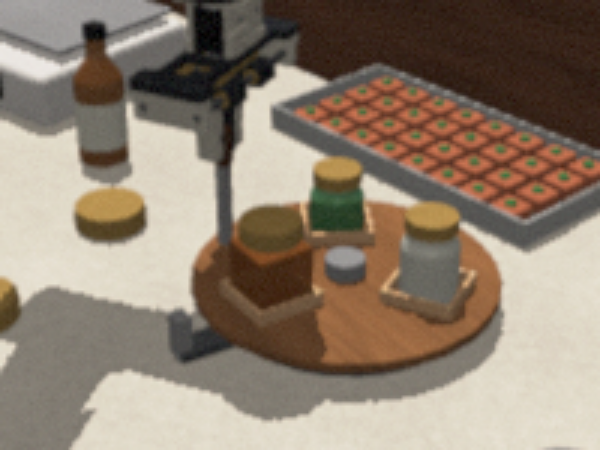

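The jar at about (272,250) in the crop is now next to the mark, with the plate near 172–173° against about 171°. I'll go 1.3° further, then release so the detent can centre it.

Call:
step_arm(
  motion=[
    [[0,0,1.3],[0,-0.003,0],0.015],
    [[0,0,0],[0,0,0],0.015],
    [[0,0,0],[0,0,0],0.06],
    [[0,0,0],[0,0,0],0.06],
    [[0,0,0],[0,0,0],0.06],
  ],
)

```text
t: 5.08
eef_pos: [0.5485, 0.0705, 0.1333]
ee_rot: [0.827, -0.563, -0.0, 0.0]
force: [-0.1, 0.8, -0.0]
gripper_width: 0.0437
grasp_force: 0.0
```

Call:
step_arm(
  motion=[
    [[0,0,0],[0,0,0],0.06],
    [[0,0,0],[0,0,-0.045],0.07],
    [[0,0,0],[0,0,-0.045],0.0876],
  ],
)

```text
t: 5.45
eef_pos: [0.5484, 0.0703, 0.2243]
ee_rot: [0.827, -0.563, -0.0, 0.001]
force: [1.1, 0.1, 0.3]
gripper_width: 0.0739
grasp_force: 0.0
```

Call:
step_arm(
  motion=[
    [[0,0,10],[0.05,0,0],0.0876],
    [[0,0,10],[0.02,0,0],0.0876],
    [[0,0,10],[0,0,0],0.0876],
    [[0,0,10],[0,0,0],0.0876],
    [[0,0,0],[0,0,0],0.0876],
  ],
)

```text
t: 6.08
eef_pos: [0.571, 0.0042, 0.2235]
ee_rot: [-0.585, 0.811, 0.0, -0.0]
force: [-0.6, -1.0, -0.5]
gripper_width: 0.088
grasp_force: 0.0
```

```bash
python3 arc.py
cat > fit.py <<'E'
from h import *
import sys
for n in ('side','top'):
    im=snap(n,n+sys.argv[1]); X=cloud(im);z=X[...,2]
    q=X[(z>.116)&(z<.124)&(np.hypot(X[...,0]-.513,X[...,1]+.041)<.036)]
    if len(q)>20:
        (c,rad)=cv2.minEnclosingCircle((q[:,:2]*1000).astype(np.float32));mm=(q.min(0)+q.max(0))/2
        print(n,len(q),'circ',np.round(c,1),round(rad,1),'mid',mm.round(4),np.ptp(q,axis=0).round(3))
    q=X[(z>.14)&(z<.165)&(np.hypot(X[...,0]-.55,X[...,1]-.069)<.03)]
    if len(q)>5: mm=(q.min(0)+q.max(0))/2;print(n,'post',len(q),mm,np.degrees(np.arctan2(mm[1]+.054,mm[0]-.597)))
E
python3 fit.py 3
python3 - <<'E'
import cv2,numpy as np
a=cv2.imread('pics/top3.png');b=cv2.imread('pics/side3.png')
cv2.imwrite('pics/c3.png',np.hstack([cv2.resize(a[105:235,195:325],(390,390)),cv2.resize(b[135:265,200:330],(390,390))]))
E
```

```text
[0.57103183 0.00416799 0.22347191] 0.08800535115455364 0.0 [-0.6 -1.  -0.5] r 0.06370134214398435 ang 114.05760549949709 yaw -108.45469356696627
side 193 circ [513.7 -42.6] 31.1 mid [ 0.5143 -0.043   0.1194] [0.058 0.061 0.007]
side post 59 [0.54796737 0.06558708 0.15226366] 112.29441776803272
top 175 circ [513.2 -41.8] 28.4 mid [ 0.5139 -0.0416  0.1199] [0.056 0.055 0.008]
top post 11 [0.54904231 0.07247823 0.15686652] 110.76559582779186
```

View pics/c3.png

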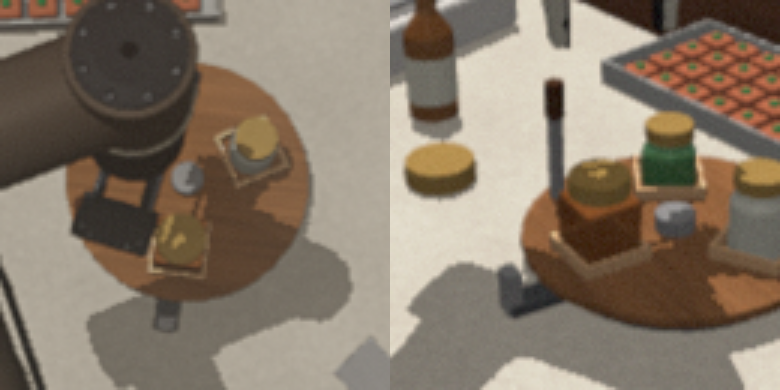

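The click is confirmed: the square jar's well at about (180,250) is in line with the mark block at (165,318), and the post angle is about 111°. The lid centre is at (0.5135,-0.042), so I'm going over it.

Call:
step_arm(
  motion=[
    [[0,0,0],[0.031,0.02,0],0.0876],
    [[0,0,0],[0.031,0.02,0],0.0876],
    [[0,0,10.5],[0,0,0],0.0876],
    [[0,0,10.5],[0,0,0],0.0876],
    [[0,0,10.5],[0,0,0],0.0876],
  ],
)

```text
t: 6.8
eef_pos: [0.5134, -0.0418, 0.2238]
ee_rot: [-0.341, 0.94, -0.0, 0.0]
force: [-0.2, 0.0, 0.3]
gripper_width: 0.0879
grasp_force: 0.0
```

Call:
step_arm(
  motion=[
    [[0,0,0],[0,0,0.04],0.0876],
    [[0,0,0],[0,0,0.03],0.0876],
    [[0,0,0],[0,0,0],0.0876],
  ],
)

```text
t: 7.18
eef_pos: [0.512, -0.042, 0.1518]
ee_rot: [-0.343, 0.939, 0.0, -0.002]
force: [-0.7, -0.0, -0.3]
gripper_width: 0.0873
grasp_force: 0.0
```

```bash
python3 arc.py
python3 - <<'E'
from h import *
w=snap('wrist','w4');s=snap('side','s4')
cv2.imwrite('pics/c4.png',np.hstack([w['pixels'],cv2.resize(s['pixels'][120:248,180:276],(288,384))]))
print(w['fx'],w['cx'],w['cy'],np.array(w['cam_to_world']).round(3).tolist())
r=R.from_quat(get_obs()['ee_rot']);print(r.inv().apply(np.array([.5135,-.042,.0995])-get_obs()['eef_pos']))
E
```

```text
[ 0.51197792 -0.04204613  0.15181078] 0.08727616664405691 0.0 [-0.7 -0.  -0.3] r 0.08585831318520798 ang 171.996828146725 yaw -139.8649498635015
297.3186396354542 254.95528777445654 192.48582217962647 [[-0.644, 0.734, 0.214, 0.453], [0.765, 0.618, 0.183, -0.092], [0.002, 0.281, -0.96, 0.31], [0.0, 0.0, 0.0, 1.0]]
[0.00059019 0.00028464 0.05498481]
```

View pics/c4.png

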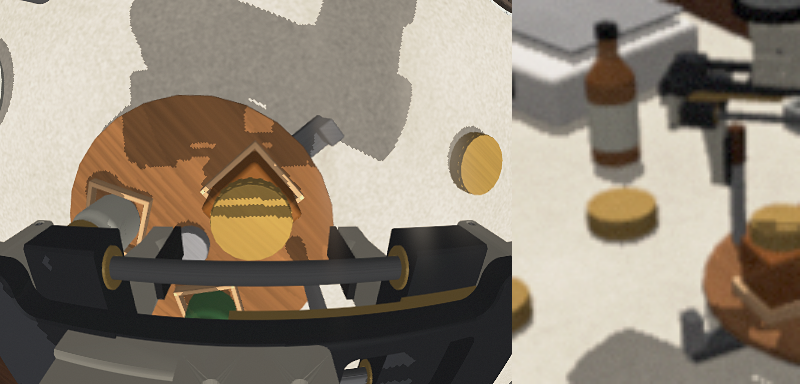

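The wrist view shows the lid at about (252,220), centred between the fingers (about 160 and 347). I'll descend and grip.

Call:
step_arm(
  motion=[
    [[0,0,0],[0,0,0.03],0.0876],
    [[0,0,0],[0,0,0.022],0.0876],
    [[0,0,0],[0,0,0],0.0876],
    [[0,0,0],[0,0,0],0.05],
    [[0,0,0],[0,0,0],0.05],
  ],
  force=45,
)

```text
t: 7.9
eef_pos: [0.5145, -0.0416, 0.103]
ee_rot: [-0.342, 0.94, -0.0, 0.001]
force: [-0.6, 0.5, 0.0]
gripper_width: 0.0731
grasp_force: 0.0
```

Call:
step_arm(
  motion=[
    [[0,0,0],[0,0,0],0.05],
    [[0,0,0],[0,0,0],0.05],
    [[0,0,0],[0,0,0],0.05],
  ],
)

```text
t: 8.28
eef_pos: [0.5149, -0.0412, 0.1024]
ee_rot: [-0.342, 0.94, 0.0, 0.002]
force: [2.6, 3.4, 5.1]
gripper_width: 0.057
grasp_force: 45.0
```

Call:
step_arm(
  motion=[
    [[0,0,-5],[0,0,0],0.05],
    [[0,0,-5],[0,0,0],0.05],
    [[0,0,-5],[0,0,0],0.05],
    [[0,0,-5],[0,0,0],0.05],
    [[0,0,0],[0,0,0],0.05],
  ],
)

```text
t: 8.9
eef_pos: [0.5145, -0.0418, 0.1024]
ee_rot: [-0.501, 0.866, -0.0, 0.001]
force: [1.8, 1.0, 7.3]
gripper_width: 0.0571
grasp_force: 45.0
```

```bash
python3 arc.py; python3 -c "
from h import *
print(get_obs()['wrist_torque']);cv2.imwrite('pics/w5.png',snap('wrist','w5')['pixels'][80:330,50:460])"
```

```text
[ 0.51445156 -0.04178042  0.10238188] 0.05714178321781688 45.00127874314785 [1.8 1.  7.3] r 0.08344797078281058 ang 171.57970167777 yaw -119.91364805318155
[ 0.56482756 -0.46281338  0.05125993]
```

View pics/w5.png

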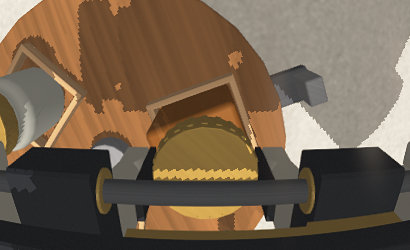

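The fingers hold the lid at about (205,170), and the well still faces the mark block at (300,85). I'll keep twisting.

Call:
step_arm(
  motion=[
    [[0,0,-5],[0,0,0],0.05],
    [[0,0,-5],[0,0,0],0.05],
    [[0,0,-5],[0,0,0],0.05],
    [[0,0,-5],[0,0,0],0.05],
  ],
)

```text
t: 9.45
eef_pos: [0.5148, -0.0419, 0.1025]
ee_rot: [-0.644, 0.765, -0.001, 0.001]
force: [1.2, -0.1, 7.5]
gripper_width: 0.0573
grasp_force: 45.0
```

```bash
python3 arc.py; python3 -c "
from h import *
print(get_obs()['wrist_torque'])"
```

```text
[ 0.51481494 -0.0418561   0.10253152] 0.05727246838968034 45.00134241767228 [ 1.2 -0.1  7.5] r 0.0830774208237844 ang 171.5946339739576 yaw -99.83177869746484
[-0.09767215 -0.83512754 -0.28575242]
```

Call:
step_arm(
  motion=[
    [[0,0,-5],[0,0,0],0.05],
    [[0,0,-5],[0,0,0],0.05],
    [[0,0,-5],[0,0,0],0.05],
    [[0,0,-3],[0,0,0],0.05],
    [[0,0,0],[0,0,0],0.05],
  ],
)

```text
t: 10.07
eef_pos: [0.5153, -0.0418, 0.1035]
ee_rot: [0.755, -0.655, 0.001, -0.001]
force: [0.4, 0.9, 14.0]
gripper_width: 0.0572
grasp_force: 45.0
```

```bash
python3 arc.py; python3 -c "
from h import *
print(get_obs()['wrist_torque'])"; python3 fit.py 6
```

```text
[ 0.51532853 -0.04184613  0.10348779] 0.05722427061318711 45.00626217573881 [ 0.4  0.9 14. ] r 0.0825708464378217 ang 171.53569776042417 yaw -81.90236579409776
[ 0.24002195 -0.05999959  0.05508188]
side 162 circ [516.  -42.6] 31.5 mid [ 0.5169 -0.0404  0.12  ] [0.06  0.058 0.008]
side post 21 [0.5500698  0.06929871 0.1520805 ] 110.83792361897635
```

The lid popped free: it rose 1 mm with a 14 N seal push. I'll lift straight up.

Call:
step_arm(
  motion=[
    [[0,0,0],[0,0,-0.004],0.05],
    [[0,0,0],[0,0,-0.006],0.05],
    [[0,0,0],[0,0,-0.01],0.05],
    [[0,0,0],[0,0,-0.01],0.05],
    [[0,0,0],[0,0,-0.01],0.05],
  ],
)

```text
t: 10.8
eef_pos: [0.5133, -0.042, 0.1423]
ee_rot: [0.755, -0.656, -0.0, 0.0]
force: [0.6, 1.2, -0.5]
gripper_width: 0.0573
grasp_force: 45.0
```

Call:
step_arm(
  motion=[
    [[0,0,0],[0,0,0],0.05],
    [[0,0,0],[0,0,0],0.05],
  ],
)

```text
t: 11.05
eef_pos: [0.5133, -0.0419, 0.1414]
ee_rot: [0.755, -0.656, -0.0, 0.0]
force: [0.4, 0.2, -0.8]
gripper_width: 0.0571
grasp_force: 45.0
```

```bash
python3 arc.py
python3 - <<'E'
from h import *
w=snap('wrist','w7');s=snap('side','s7');t=snap('top','t7')
X=cloud(s);z=X[...,2];near=np.hypot(X[...,0]-.513,X[...,1]+.041)<.04
for lo,hi in((.15,.166),(.11,.117),(.085,.1)):
    q=X[near&(z>lo)&(z<hi)]
    if len(q)>5: print(lo,len(q),((q.min(0)+q.max(0))/2).round(4),np.ptp(q,axis=0).round(3))
c=np.hstack([cv2.resize(s['pixels'][130:258,200:328],(384,384)),w['pixels'][:,50:450]])
cv2.imwrite('pics/c7.png',c)
E
```

```text
[ 0.51325925 -0.04188746  0.14142667] 0.05708168148192175 44.99985239468515 [ 0.4  0.2 -0.8] r 0.0846122150506048 ang 171.76962783715382 yaw -82.0219049674807
0.15 209 [ 0.514  -0.0424  0.1579] [0.076 0.06  0.016]
0.11 64 [ 0.5132 -0.0421  0.1135] [0.041 0.042 0.007]
0.085 200 [ 0.5103 -0.041   0.0922] [0.056 0.067 0.014]
```

View pics/c7.png

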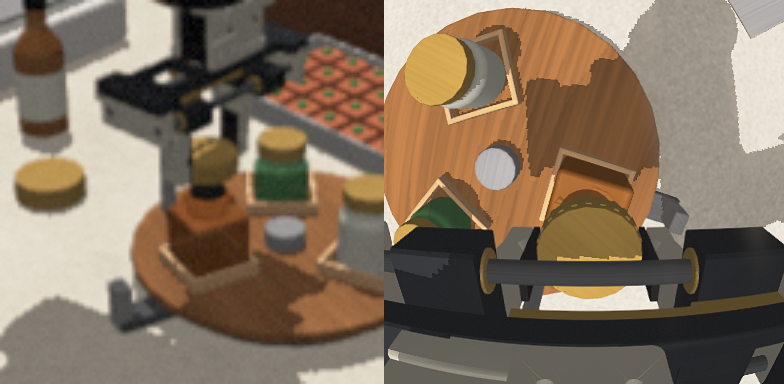

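The lid is held at about (215,160) above the open neck at (207,195), and the neck is centred under the TCP. I'll check that the lid is level by fitting a plane to its top.

Run:
```python
from h import *
for f in('s7','t7'):
    s=dict(np.load(f'pics/{f}.npz'));X=cloud(s);hsv=cv2.cvtColor(s['pixels'],cv2.COLOR_BGR2HSV)
    m=(np.hypot(X[...,0]-.513,X[...,1]+.042)<.034)&(X[...,2]>.125)&(X[...,2]<.2)&(hsv[...,1]>80)
    q=X[m];print(f,len(q))
    if len(q)<15: continue
    print(np.percentile(q[:,2],[0,10,25,50,75,90,100]).round(4))
    q=q[q[:,2]>np.percentile(q[:,2],25)]
    for _ in range(4):
        A=np.c_[q[:,:2]-[.513,-.042],np.ones(len(q))];k=np.linalg.lstsq(A,q[:,2],rcond=None)[0];r=q[:,2]-A@k;q=q[abs(r)<max(2*r.std(),.001)]
    print(len(q),k.round(4),r.std(),'tilt deg',np.degrees(np.hypot(*k[:2])),((q.min(0)+q.max(0))/2).round(4),np.ptp(q,axis=0).round(3))
    v,u=np.where(m);print(u.min(),u.max(),v.min(),v.max())
im=cv2.imread('pics/side7.png') if 0 else cv2.imread('pics/s7.png')
cv2.imwrite('pics/z7.png',cv2.resize(im[165:215,245:300],None,fx=10,fy=10,interpolation=cv2.INTER_CUBIC))
```

```text
s7 224
[0.1394 0.1458 0.1518 0.1578 0.159  0.1602 0.1822]
139 [0.0101 0.0227 0.1583] 0.0013980518595917393 tilt deg 1.4225347738476444 [ 0.5152 -0.0444  0.1577] [0.056 0.056 0.006]
263 278 169 190
t7 3
```

View pics/z7.png

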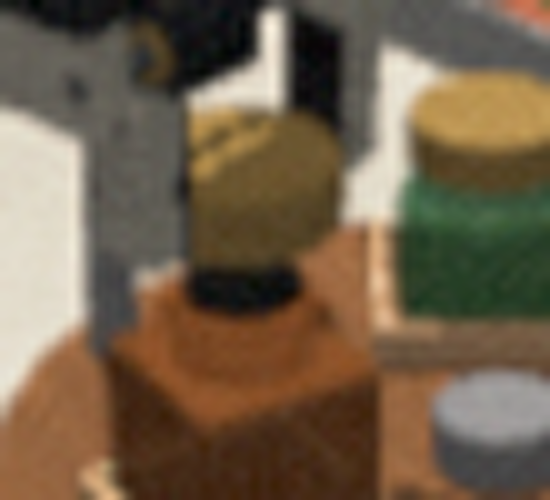

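The lid (about (265,180) in the crop) is level to within measurement noise, about 1.4°, and clear of the open neck. I'll raise it slightly more, settle and hand in.

Call:
step_arm(
  motion=[
    [[0,0,0],[0,0,-0.006],0.05],
    [[0,0,0],[0,0,0],0.05],
    [[0,0,0],[0,0,0],0.05],
    [[0,0,0],[0,0,0],0.05],
  ],
)

```text
t: 11.7
eef_pos: [0.5134, -0.0419, 0.1475]
ee_rot: [0.755, -0.656, -0.0, 0.0]
force: [-0.5, -0.5, 0.6]
gripper_width: 0.0573
grasp_force: 45.0
```

```bash
python3 arc.py; python3 -c "
from workcell import *
print(close_job())"
```

```text
[ 0.51339237 -0.04189615  0.14747293] 0.05726442608066476 44.99978835694492 [-0.5 -0.5  0.6] r 0.08447922201182548 ang 171.76253614816366 yaw -82.0155620715582
the job is handed in; nothing more can be done
None
```

I handed in the job at about 12 s: the carousel is in its stop at the mark, and the arm holds the twisted-off lid level (within about 1.4°), centred about 3 cm above the open square jar.

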